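# Put the washed cutlery away in its tray

### The job

Put the four washed pieces of cutlery away in the cutlery tray: the fork, the knife, the table spoon and the teaspoon each go into the bin that already holds one of its kind. Each must lie flat in its bin, face up, with its handle pointing the same way as the piece already there, and be let go.

Things in the scene. Friction and masses are not known exactly. Their poses are not given: they have to be found in the camera images.
- fork: Loose table fork, four tines, steel with riveted wooden handle, 197 mm long (-67 to 130 along x, head at +x). Handle 16 wide, 11 high, -67 to 23; head 24 wide. Origin: on the underside below the balance point, in the front part of the handle; grip here across the handle (along y). z: up out of its face; at the start it lies face up on the worktop.
- knife: Loose table knife, straight round-ended blade, steel with riveted wooden handle, 202 mm long (-67 to 135 along x, head at +x). Handle 16 wide, 11 high, -67 to 23; blade 20 wide, flat. Origin: on the underside below the balance point, in the front part of the handle; grip here across the handle (along y). z: up out of its face; at the start it lies face up on the worktop.
- spoon: Loose table spoon (the large one), steel with riveted wooden handle, 195 mm long (-67 to 128 along x, head at +x). Handle 16 wide, 11 high, -67 to 23; bowl 35 wide, from 66 on. Origin: on the underside below the balance point, in the front part of the handle; grip here across the handle (along y). z: up out of its face; at the start it lies face up on the worktop.
- teaspoon: Loose teaspoon (the small one), steel with riveted wooden handle, 143 mm long (-51 to 92 along x, head at +x). Handle 13.5 wide, 10 high, -51 to 19; bowl 27 wide, from 50 on. Origin: on the underside below the balance point, in the front part of the handle; grip here across the handle (along y). z: up out of its face; at the start it lies face up on the worktop.
- forks_bin: Grey plastic bin, open on top, 226 x 102 x 36 mm outside, walls and floor 3, fixed in the cutlery tray. A fork of the same set (fixed) lies in it along x, handle to -x, its origin at (-30, -29, 3) mm; room for another beside it, origin at (-30, 16, 3). Origin: centre of the underside, 6 mm over the worktop; x along its length, z up.
- knives_bin: Grey plastic bin, open on top, 226 x 102 x 36 mm outside, walls and floor 3, fixed in the cutlery tray. A knife of the same set (fixed) lies in it along x, handle to -x, its origin at (-30, -29, 3) mm; room for another beside it, origin at (-33, 16, 3). Origin: centre of the underside, 6 mm over the worktop; x along its length, z up.
- spoons_bin: Grey plastic bin, open on top, 226 x 102 x 36 mm outside, walls and floor 3, fixed in the cutlery tray. A table spoon of the same set (fixed) lies in it along x, handle to -x, its origin at (-30, -29, 3) mm; room for another beside it, origin at (-30, 16, 3). Origin: centre of the underside, 6 mm over the worktop; x along its length, z up.
- teaspoons_bin: Grey plastic bin, open on top, 171 x 90 x 36 mm outside, walls and floor 3, fixed in the cutlery tray, crosswise, nearest the robot. A teaspoon of the same set (fixed) lies in it along x, handle to -x, its origin at (-18, -26, 3) mm; room for another beside it, origin at (-20, 14, 3). Origin: centre of the underside, 6 mm over the worktop; x along its length, z up.

How it is judged:
At the end, for the whole second after the job is handed in: Each piece lies in the bin of its kind, at rest and released: along the bin (0.25 rad), handle towards its -x end (origin 6-55 mm that way from the centre; teaspoon 4-40), within 40 mm (teaspoon 35) of the centre line, face up and level (0.25 rad), underside at most 20 mm above the bin's (x of fork in the frame of forks_bin between -0.055 and -0.006 m and y of fork in the frame of forks_bin between -0.04 and 0.04 m and z of fork in the frame of forks_bin between -0.003 and 0.02 m and angle between the x axis of fork and the x axis of forks_bin, either way round below 0.25 rad and angle between each of fork, knife, spoon, teaspoon's own z axis and vertical below 0.25 rad and linear speed of each of fork, knife, spoon, teaspoon below 0.02 m/s and x of knife in the frame of knives_bin between -0.055 and -0.006 m and y of knife in the frame of knives_bin between -0.04 and 0.04 m and z of knife in the frame of knives_bin between -0.003 and 0.02 m and angle between the x axis of knife and the x axis of knives_bin, either way round below 0.25 rad and x of spoon in the frame of spoons_bin between -0.055 and -0.006 m and y of spoon in the frame of spoons_bin between -0.04 and 0.04 m and z of spoon in the frame of spoons_bin between -0.003 and 0.02 m and angle between the x axis of spoon and the x axis of spoons_bin, either way round below 0.25 rad and x of teaspoon in the frame of teaspoons_bin between -0.04 and -0.004 m and y of teaspoon in the frame of teaspoons_bin between -0.035 and 0.035 m and z of teaspoon in the frame of teaspoons_bin between -0.003 and 0.02 m and angle between the x axis of teaspoon and the x axis of teaspoons_bin, either way round below 0.25 rad); the robot touches nothing.
It also fails if it takes over 128 s, if anything falls off the work surface, if the arm or the gripper's body presses on something with over 40 N, if the wrist force passes 120 N, or if a joint passes its speed limit or range.

### The arm

A 7-joint arm with a two-finger parallel gripper is mounted at the origin on a cart in front of the work surface, level with it; the furniture and walls round the work are solid. World frame = base frame: x ahead of the robot, y to its left, z up, the work surface at z = 0. Lengths are in m, angles in rad, forces in N, time in s.
With the tool pointing down it reaches from about 0.425 to 0.875 m from the base axis. Payload 4.7 kg.
Tool frame: the origin (TCP) lies on the centre line of the jaws, within the pads' length; the fingertips stand 11 mm ahead of it and the grasp point (between the pads) lies 8 mm behind it (env.tcp_to_tips is the distance from the TCP to the fingertips, in m); z points along the fingers, y is the line along which they close (so a half turn about z gives the same grasp; the last joint's range is limited). The gripper opens to 85 mm and grips with 20 to 120 N. Pads are 22 mm wide; open, the fingers measure 114 mm over their backs; the gripper's body (76 mm by 85 mm) begins 54 mm behind the grasp point. The pads swing forward as they close: fully open they stand 13 mm farther back than shut.
Start: joints at [-1.096, 0.321, -0.07, 1.45, 0.023, 1.371, -0.057], TCP at [0.289, 0.582, 0.242] pointing down, gripper open.
Joint ranges: [-2.86, 2.86], [-0.3, 2.09], [-1.38, 1.24], [0.06, 2.45], [-1.56, 4.7], [0.09, 2.05], [-2.69, 2.69]. Speed limits (rad/s): [2.57, 2.57, 3.14, 3.14, 3.14, 3.14, 3.14].

### API

Orientations are given as a rotation vector (axis times angle).
In Python, from bench import env, get_image, get_calibration, job gives the robot as it stands.
- The arm moves only by the tool carry_out, never from a script. Its argument "targets" is a list that holds one entry, the list of rows, each a list of 6 numbers: the shift along the tool's x, y, z in units of 30 mm (1.0 is 30 mm), then the turn, a rotation vector about the tool's x, y, z in units of 5 degrees (1.0 is 5 degrees). A call has 1 to 12 rows; each row shifts and turns the commanded pose from where the row before left it, along the tool's axes as they then stand; what a row does not reach is not made up. A row lasts 1/10 s, in which the tool goes at most 50 mm and 8.59 degrees, less where a joint would pass 70% of its speed; a pose out of reach is approached as far as the arm can. A call with a number of a shift or a turn outside -1 to 1 is refused whole. A call with a gripper value outside its range is refused whole. "claw" is the opening, from -1 (shut) to 1 (fully open), so that 0 is half open, set as the call begins (left out, the last holds). The fingers move at their own pace and stop on an object; "grip_force" is the grip in N (left out, the last holds). Time passes only in rows, so rows that do not move let the fingers close. It gives the time, the measured TCP pose, the force, the opening and the grip force at its end, in the units of the state.
- env.sense(): the state, without advancing time (a new reading comes with each control period).
- get_image(name): name is "scene" or "top" or "wrist"; returns (picture, depth): 400x640x3 uint8, red, green, blue; 400x640 float32, m along the optical axis (not along the pixel's ray), 0 where there is no reading.
- get_calibration(name): a dict with "vfov" (degrees; the focal length in pixels is half the picture's height over the tangent of half this angle, whatever the lens; pixels are square), "cx", "cy" (the principal point, pixels), "rvec" (rotation vector, rad) and "tvec" (3), from world to camera coordinates, as OpenCV has them; the wrist camera has in their place "hand_eye" (4x4, takes a point from camera to tool coordinates, whose origin is the TCP and whose axes are the flange's). Camera axes: x right, y down, z forward; pixel columns grow to the right and rows downward; lengths in m; the calibration is good to about 2 mm. A picture is of the moment at which its call begins: read the wrist's pose just before it. get_calibration takes no time and is no camera call.
- job.close_job(): hands the job in; it is judged then, once.
The state is a dict: "t": time; "joint_pos": joint angles; "joint_vel": joint speeds; "effort": joint torques, N m; "eef_pos": TCP position; "tcp_rot": TCP orientation; "wrist_force": force on the tool from outside, world axes, zero at the start; "moment": the same for the moment, N m; "width": opening from 0.0 (shut) to 1.0 (fully open); "gripper_force": force on a finger pad.
Only numpy, scipy, OpenCV 4.12 (cv2) and the standard library are available. Lean on these libraries where they do the work, as an engineer would, in place of code of your own. Each camera call takes 0.05 s, during which the arm holds its last target. There are 200 camera calls.

## Working session

There is one attempt and no reset: what is moved stays moved. The work goes in short steps, Python scripts to look and compute and a tool call to move; the robot and the scene stay as the last step left them, time stands still between calls to the robot, and variables do not carry over. Pictures are saved under pics/ and viewed, at most 14 in all, crops included, and the job is handed in when it is done.

Besides the shell and the picture viewer there is one more tool, called after "Call:" by a JSON object that holds its "fn" and its "kwargs", one argument or row to a line. carry_out: Moves the arm, as the interface text tells. Shifts and turns lie within -1 to 1; 1 stands for 30 mm of shift or 5 degrees of turn. Its arguments: {"type":"object","properties":{"targets":{"type":"array","items":{"type":"array","items":{"type":"array","items":{"type":"number","minimum":-1,"maximum":1}}}},"claw":{"type":"number"},"grip_force":{"type":"number"}},"required":["targets"]}

```bash
mkdir -p pics; ls
cat > h.py <<'E'
import numpy as np, cv2
from scipy.spatial.transform import Rotation as R
from bench import env, get_image, get_calibration, job
def cam(name, s=None):
    c=get_calibration(name); f=200/np.tan(np.radians(c["vfov"])/2)
    K=np.array([[f,0,c["cx"]],[0,f,c["cy"]],[0,0,1]])
    if "hand_eye" in c:
        s=s or env.sense(); H=np.array(c["hand_eye"]); A=R.from_rotvec(s["tcp_rot"]).as_matrix()
        return K, A@H[:3,:3], np.array(s["eef_pos"])+A@H[:3,3]
    M=R.from_rotvec(np.ravel(c["rvec"])).as_matrix(); return K, M.T, -M.T@np.ravel(c["tvec"])
def ray(C,uv,z):  # cast pixels onto plane z
    K,A,o=C; uv=np.atleast_2d(uv).astype(float)
    d=(A@np.linalg.inv(K)@np.c_[uv,np.ones(len(uv))].T).T
    return o+d*((z-o[2])/d[:,2])[:,None]
def pts(C,dep): # depth to world points
    K,A,o=C; v,u=np.mgrid[:400,:640]; 
    p=np.stack([(u-K[0,2])/K[0,0],(v-K[1,2])/K[1,1],np.ones_like(u,float)],-1)*dep[...,None]
    return p@A.T+o
def save(n,im): cv2.imwrite("pics/"+n+".png",im[...,::-1])
E
python3 - <<'E'
from h import *
s=env.sense(); print({k:np.round(s[k],3) for k in s})
for n in("scene","top"):
    im,d=get_image(n); save(n+"0",im); np.savez("pics/"+n+"0.npz",im=im,d=d); C=cam(n); print(n,C[2].round(3),C[0][0],C[1].round(3).tolist())
E
```

```text
pics
{'t': np.float64(0.0), 'joint_pos': array([-1.096,  0.322, -0.07 ,  1.452,  0.023,  1.371, -0.057]), 'joint_vel': array([-0.002, -0.   , -0.001, -0.001, -0.   , -0.002,  0.001]), 'effort': array([ 1.0000e-03, -4.9357e+01, -3.8200e-01, -3.1433e+01,  1.3000e-02,
        1.1000e-02, -0.0000e+00]), 'eef_pos': array([0.289, 0.582, 0.241]), 'tcp_rot': array([-7.170e-01, -3.058e+00,  3.000e-03]), 'wrist_force': array([-0.458, -0.477,  0.686]), 'moment': array([ 0.051, -0.006, -0.021]), 'gripper_force': np.float64(0.0), 'width': np.float64(0.998)}
scene [ 0.069 -0.717  0.907] [406.27936133   0.         317.76084821] [[0.848, -0.384, 0.365], [-0.53, -0.604, 0.595], [-0.008, -0.698, -0.716]]
top [ 0.368 -0.032  1.217] [417.09365835   0.         322.71955809] [[0.015, -0.991, 0.135], [-1.0, -0.015, 0.004], [-0.002, -0.135, -0.991]]
```

View pics/top0.png

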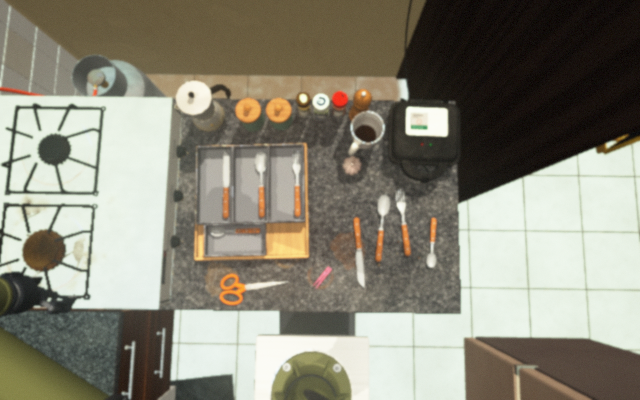

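View pics/scene0.png

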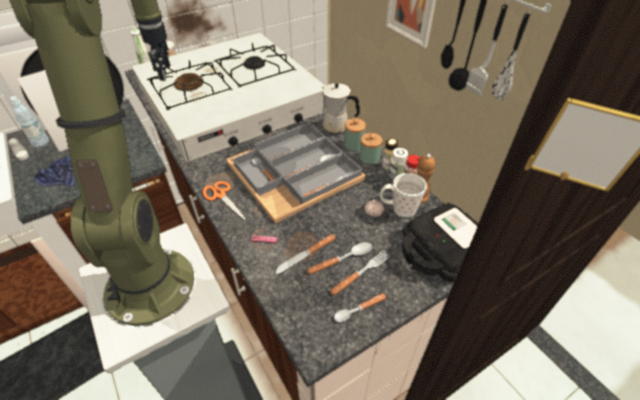

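The top view shows the tray at columns 195–310, rows 143–262, with handles in the bins pointing down, towards the robot. The loose pieces are the knife (360,250, handle far), spoon (382,230), fork (402,225) and teaspoon (432,243, handle far). I'll zoom in and measure the handles by colour.

Run:
```python
from h import *
z=np.load("pics/top0.npz"); im,d=z["im"],z["d"]; C=cam("top"); P=pts(C,d)
z2=np.load("pics/scene0.npz"); im2,d2=z2["im"],z2["d"]; C2=cam("scene"); P2=pts(C2,d2)
a=cv2.resize(im[140:265,190:315],None,fx=3.2,fy=4.4,interpolation=cv2.INTER_CUBIC); b=cv2.resize(im2[120:220,220:375],None,fx=2.5,fy=5.5,interpolation=cv2.INTER_CUBIC)
save("crop1",np.hstack([cv2.resize(a,(400,550)),cv2.resize(b,(400,550))]))
for n,i,p,CC in(("top",im,P,C),("scene",im2,P2,C2)):
    h=cv2.cvtColor(i,cv2.COLOR_RGB2HSV)
    m=((h[...,0]<14)&(h[...,1]>110)&(h[...,2]>60)).astype(np.uint8)
    ok=(p[...,0]>0.2)&(p[...,0]<.9)&(abs(p[...,1])<.6)&(p[...,2]<.06); m&=ok.astype(np.uint8)
    k,l,st,ce=cv2.connectedComponentsWithStats(m)
    for j in range(1,k):
        if st[j,4]<15: continue
        v,u=np.where(l==j); w=ray(CC,np.c_[u,v],.011); c=w.mean(0); U,S,V=np.linalg.svd(w-c,full_matrices=False)
        t=(w-c)@V[0]; print(n,ce[j].round(0),st[j,4],"c",c[:2].round(3),"ang",np.degrees(np.arctan2(V[0,1],V[0,0])).round(1)%180,"len",np.ptp(t).round(3),"z",np.median(p[v,u,2]).round(3))
for uv in [(350,300),(334,245),(282,190)]: print(uv,P[uv[1],uv[0]].round(3))
```

```text
top [261. 203.] 139 c [0.528 0.151] ang 2.9000000000000057 len 0.088 z 0.018
top [297. 202.] 112 c [0.534 0.046] ang 2.5 len 0.088 z 0.018
top [226. 203.] 168 c [0.527 0.256] ang 1.5999999999999943 len 0.086 z 0.019
top [357. 233.] 172 c [ 0.444 -0.128] ang 5.5 len 0.088 z 0.009
top [431. 228.] 54 c [ 0.463 -0.343] ang 171.1 len 0.07 z 0.007
top [406. 241.] 154 c [ 0.424 -0.268] ang 7.099999999999994 len 0.087 z 0.009
top [435. 232.] 25 c [ 0.451 -0.353] ang 173.1 len 0.047 z 0.004
top [248. 230.] 97 c [0.448 0.187] ang 92.9 len 0.067 z 0.018
top [379. 247.] 173 c [ 0.405 -0.191] ang 173.5 len 0.088 z 0.01
top [238. 279.] 25 c [0.31 0.21] ang 38.400000000000006 len 0.044 z -0.001
top [231. 293.] 126 c [0.269 0.229] ang 52.5 len 0.086 z 0.001
top [229. 281.] 49 c [0.304 0.236] ang 117.6 len 0.039 z 0.0
top [231. 297.] 49 c [0.259 0.228] ang 83.6 len 0.049 z 0.0
scene [268. 175.] 38 c [0.445 0.201] ang 89.7 len 0.051 z 0.018
scene [216. 190.] 334 c [0.273 0.227] ang 17.30000000000001 len 0.093 z 0.006
scene [427. 194.] 21 c [ 0.818 -0.143] ang 44.900000000000006 len 0.045 z 0.029
scene [322. 243.] 178 c [ 0.441 -0.128] ang 5.099999999999994 len 0.085 z 0.01
scene [218. 262.] 27 c [ 0.173 -0.033] ang 90.9 len 0.073 z -0.73
scene [322. 266.] 200 c [ 0.402 -0.192] ang 173.8 len 0.09 z 0.01
scene [344. 284.] 218 c [ 0.419 -0.268] ang 7.300000000000011 len 0.091 z 0.01
scene [251. 322.] 129 c [ 0.174 -0.236] ang 89.9 len 0.228 z -0.728
scene [373. 301.] 148 c [ 0.453 -0.348] ang 174.9 len 0.067 z 0.009
scene [295. 379.] 26 c [ 0.197 -0.408] ang 65.1 len 0.038 z -0.416
scene [289. 392.] 25 c [ 0.172 -0.424] ang 91.8 len 0.038 z -0.746
(350, 300) [ 0.255 -0.11   0.002]
(334, 245) [ 0.41  -0.062 -0.004]
(282, 190) [0.569 0.093 0.006]
```

View pics/crop1.png

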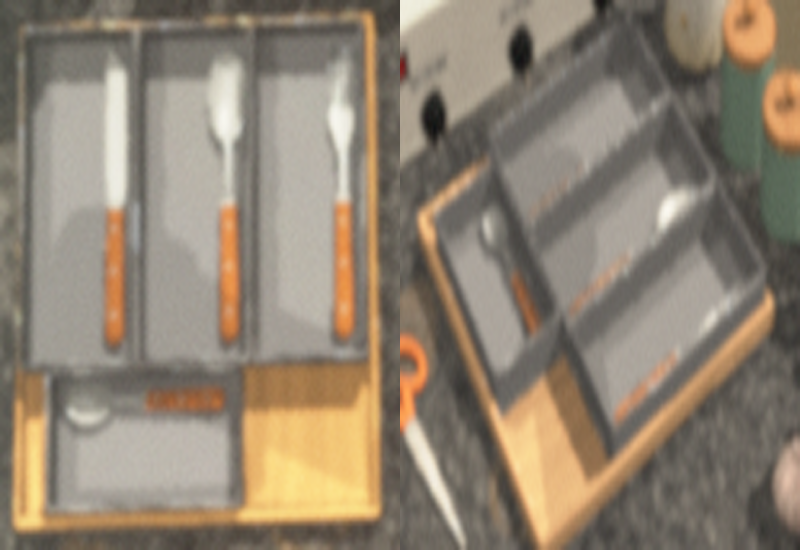

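The crop shows the knife, spoon and fork bins from left to right, all with handles towards the robot. The teaspoon bin has its bowl at +y and its handle at −y (columns 145–225 of the crop). I'll take the teaspoon first.

Call:
{"fn": "carry_out", "kwargs": {
  "targets": [
    [[0,0,0,0,0,-0.84],[0,0,0,0,0,-0.84],[0,0,0,0,0,-0.84],[0,0,0,0,0,-0.84],[0,0,0,0,0,-0.84],[-0.9,-1,0,0,0,0],[-0.9,-1,0,0,0,0],[-0.9,-1,0,0,0,0],[-0.9,-1,0,0,0,0],[-0.9,-1,0,0,0,0],[-0.9,-1,0,0,0,0],[-0.9,-1,0,0,0,0]]
  ],
  "claw": 0,
  "grip_force": 40
}}

```text
t: 1.3
eef_pos: [0.458, 0.3537, 0.242]
tcp_rot: [-0.148, -3.138, 0.001]
wrist_force: [0.5, 0.6, 1.0]
width: 0.501
gripper_force: 0.0
```

Call:
{"fn": "carry_out", "kwargs": {
  "targets": [
    [[-0.15,-1,0,0,0,0],[-0.15,-1,0,0,0,0],[-0.15,-1,0,0,0,0],[-0.15,-1,0,0,0,0],[-0.15,-1,0,0,0,0],[-0.15,-1,0,0,0,0],[-0.15,-1,0,0,0,0],[-0.15,-1,0,0,0,0],[-0.15,-1,0,0,0,0],[-0.15,-1,0,0,0,0],[-0.15,-1,0,0,0,0],[-0.15,-1,0,0,0,0]]
  ]
}}

```text
t: 2.5
eef_pos: [0.4769, -0.0094, 0.242]
tcp_rot: [-0.148, -3.138, -0.0]
wrist_force: [-0.6, -0.9, -0.4]
width: 0.499
gripper_force: 0.0
```

Call:
{"fn": "carry_out", "kwargs": {
  "targets": [
    [[0,-1,0,0,0,0],[0,-1,0,0,0,0],[0,-1,0,0,0,0],[0,-1,0,0,0,0],[0,-1,0,0,0,0],[0,-1,0,0,0,0],[0,-1,0,0,0,0],[0,-1,0,0,0,0],[0,-1,0,0,0,0],[0,0,0,0,0,0],[0,0,0,0,0,0]]
  ]
}}

```text
t: 3.6
eef_pos: [0.4515, -0.2771, 0.2419]
tcp_rot: [-0.15, -3.137, -0.001]
wrist_force: [1.2, 0.4, 0.0]
width: 0.506
gripper_force: 0.0
```

```bash
cat >> h.py <<'E'
def handles(C,im,zp,area=60):
    h=cv2.cvtColor(im,cv2.COLOR_RGB2HSV)
    m=((h[...,0]<16)&(h[...,1]>110)&(h[...,2]>60)).astype(np.uint8); m=cv2.morphologyEx(m,cv2.MORPH_CLOSE,np.ones((5,5),np.uint8))
    k,l,st,ce=cv2.connectedComponentsWithStats(m); out=[]
    for j in range(1,k):
        if st[j,4]<area: continue
        v,u=np.where(l==j); w=ray(C,np.c_[u,v],zp)
        (c,(a,b),_)=cv2.minAreaRect((w[:,:2]*1000).astype(np.float32)); c0=w.mean(0); V=np.linalg.svd(w-c0,full_matrices=False)[2]
        out.append((c,sorted((round(a),round(b))),np.degrees(np.arctan2(V[0,1],V[0,0]))%180,ce[j]))
    return out
E
python3 - <<'E'
from h import *
s=env.sense(); im,d=get_image("wrist"); save("w1",im); C=cam("wrist",s); P=pts(C,d)
for c,sz,a,px in handles(C,im,.010): print("px",px.round(),"c mm",np.round(c,1),sz,"ang",a.round(1),"z",np.median(P[int(px[1])-2:int(px[1])+3,int(px[0])-2:int(px[0])+3,2]).round(4))
E
```

```text
px [554. 190.] c mm [539.3  19.2] [13, 335] ang 2.2 z 0.0079
px [387. 127.] c mm [ 407.5 -191.2] [17, 87] ang 173.7 z 0.0099
px [325. 148.] c mm [ 425.  -266.9] [16, 89] ang 6.7 z 0.0101
px [438. 153.] c mm [ 443.8 -128.4] [17, 88] ang 5.1 z 0.0102
px [629. 143.] c mm [454.  101.3] [23, 35] ang 60.6 z 0.0048
px [602. 151.] c mm [459.1  71. ] [16, 21] ang 173.7 z 0.0046
px [266. 180.] c mm [ 455.6 -344.8] [14, 68] ang 175.1 z 0.009
px [584. 210.] c mm [536.8  60.4] [6, 88] ang 1.6 z 0.0189
```

View pics/w1.png

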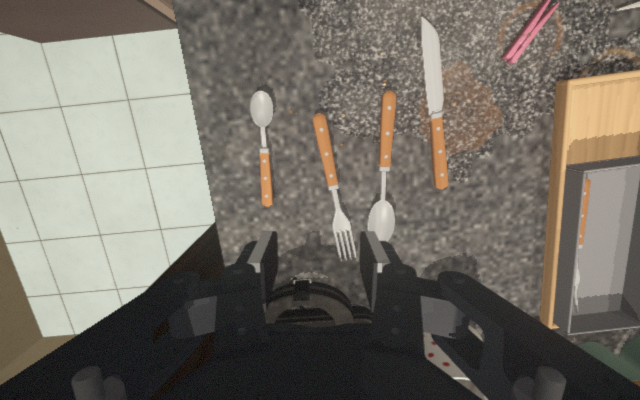

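The wrist view shows all four loose pieces clearly: teaspoon (266,180), fork (325,148), spoon (387,127) and knife (438,153). Their handle tops are at z ≈ 0.010, and the handle of the fork in the bin is at 0.019. I'll move over the teaspoon and go down.

Call:
{"fn": "carry_out", "kwargs": {
  "targets": [
    [[0.06,-0.75,0,0,0,0],[0.06,-0.75,0,0,0,0],[0.06,-0.74,0,0,0,0],[0,0,1,0,0,0],[0,0,1,0,0,0],[0,0,1,0,0,0],[0,0,1,0,0,0],[0,0,1,0,0,0],[0,0,1,0,0,0],[0,0,0.5,0,0,0],[0,0,0,0,0,0]]
  ]
}}

```text
t: 4.75
eef_pos: [0.4394, -0.3411, 0.0453]
tcp_rot: [-0.145, -3.134, -0.004]
wrist_force: [-0.6, 0.1, 0.8]
width: 0.501
gripper_force: 0.0
```

Call:
{"fn": "carry_out", "kwargs": {
  "targets": [
    [[0,0,0.4,0,0,0],[0,0,0.4,0,0,0],[0,0,0.33,0,0,0],[0,0,0,0,0,0],[0,0,0,0,0,0]]
  ]
}}

```text
t: 5.25
eef_pos: [0.4401, -0.3434, 0.0133]
tcp_rot: [-0.148, -3.138, -0.0]
wrist_force: [0.2, -0.4, 0.3]
width: 0.496
gripper_force: 0.0
```

Call:
{"fn": "carry_out", "kwargs": {
  "targets": [
    [[0,0,0,0,0,0],[0,0,0,0,0,0],[0,0,0,0,0,0],[0,0,0,0,0,0],[0,0,0,0,0,0],[0,0,0,0,0,0],[0,0,0,0,0,0],[0,0,0,0,0,0]]
  ],
  "claw": -1,
  "grip_force": 40
}}

```text
t: 6.05
eef_pos: [0.4407, -0.3437, 0.014]
tcp_rot: [0.148, 3.137, -0.001]
wrist_force: [-1.3, -0.3, 6.0]
width: 0.14
gripper_force: 40.3
```

Call:
{"fn": "carry_out", "kwargs": {
  "targets": [
    [[0,0,-0.5,0,0,0],[0,0,-1,0,0,0],[0,0,-1,0,0,0],[0,0,-1,0,0,0],[0,0,-1,0,0,0],[0,0,0,0,0,1],[0,0,0,0,0,1],[0,0,0,0,0,1],[0,0,0,0,0,1],[0,0,0,0,0,1],[0,0,0,0,0,1],[0,0,0,0,0,1]]
  ]
}}

```text
t: 7.25
eef_pos: [0.4399, -0.3432, 0.1489]
tcp_rot: [-1.091, -2.946, -0.001]
wrist_force: [-0.9, -0.8, 0.4]
width: 0.141
gripper_force: 39.7
```

Call:
{"fn": "carry_out", "kwargs": {
  "targets": [
    [[0,0,0,0,0,1],[0,0,0,0,0,1],[0,0,0,0,0,1],[0,0,0,0,0,1],[0,0,0,0,0,1],[0,0,0,0,0,1],[0,0,0,0,0,1],[0,0,0,0,0,1],[0,0,0,0,0,1],[0,0,0,0,0,0.4],[0,0,0,0,0,0]]
  ]
}}

```text
t: 8.35
eef_pos: [0.44, -0.3431, 0.1488]
tcp_rot: [-2.17, -2.271, -0.0]
wrist_force: [-0.0, -0.0, -0.6]
width: 0.142
gripper_force: 39.7
```

Call:
{"fn": "carry_out", "kwargs": {
  "targets": [
    [[1,0.2,0,0,0,0],[1,0.2,0,0,0,0],[1,0.2,0,0,0,0],[1,0.2,0,0,0,0],[1,0,0,0,0,0],[1,0,0,0,0,0],[1,0,0,0,0,0],[1,0,0,0,0,0],[1,0,0,0,0,0],[1,0,0,0,0,0],[1,0,0,0,0,0],[1,0,0,0,0,0]]
  ]
}}

```text
t: 9.55
eef_pos: [0.4476, 0.0184, 0.1489]
tcp_rot: [2.17, 2.272, 0.001]
wrist_force: [0.7, -0.8, -1.0]
width: 0.142
gripper_force: 39.7
```

Call:
{"fn": "carry_out", "kwargs": {
  "targets": [
    [[1,0,0,0,0,0],[1,0,0,0,0,0],[1,0,0,0,0,0],[1,0,0,0,0,0],[0.5,0,0,0,0,0],[0,0,0,0,0,0],[0,0,0,0,0,0]]
  ]
}}

```text
t: 10.25
eef_pos: [0.4419, 0.1509, 0.1484]
tcp_rot: [2.171, 2.27, -0.001]
wrist_force: [-0.8, -0.2, -1.0]
width: 0.139
gripper_force: 39.7
```

Run:
```python
from h import *
s=env.sense(); print(s["eef_pos"],s["tcp_rot"],s["width"],s["joint_pos"])
im,d=get_image("wrist"); save("w2",im); C=cam("wrist",s); P=pts(C,d); np.savez("pics/w2.npz",im=im,P=P)
for c,sz,a,px in handles(C,im,.019): print("px",px.round(),"c mm",np.round(c,1),sz,"ang",a.round(1),"z",np.median(P[int(px[1])-2:int(px[1])+3,int(px[0])-2:int(px[0])+3,2]).round(4))
```

```text
[0.441892   0.15085245 0.14842384] [ 2.17064655e+00  2.27019971e+00 -1.19090528e-03] 0.13908385173236676 [-0.88055702 -0.01137266  0.49518794  2.02363909  0.0069809   1.12839445
 -0.34355953]
px [135.  90.] c mm [287.1 227.3] [69, 85] ang 3.7 z 0.0044
px [423.  70.] c mm [524.9 256.9] [15, 90] ang 2.2 z 0.019
px [328. 167.] c mm [450.  173.1] [5, 33] ang 92.5 z 0.0182
px [412. 191.] c mm [528.7 154.3] [15, 90] ang 2.1 z 0.019
px [318. 272.] c mm [445.8  66.1] [41, 126] ang 92.8 z 0.1442
```

View pics/w2.png

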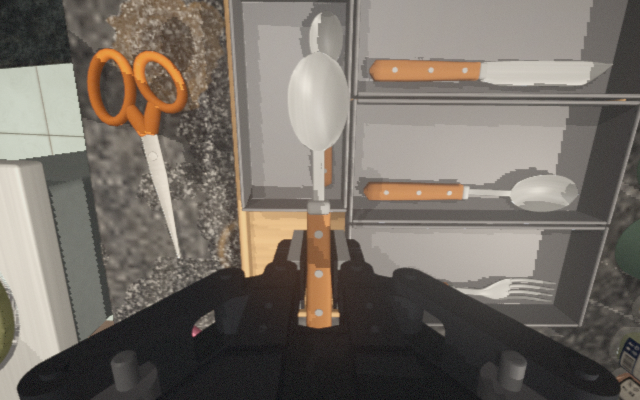

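The held teaspoon hangs straight over its bin, whose rim runs roughly from column 240 to 350 with its near end at row 208. I'll check the bin limits by casting rays onto the rim plane.

Run:
```python
from h import *
P=np.load("pics/w2.npz")["P"]
# teaspoon bin: rim points (z 0.034-0.047) and floor points (z 0.004-.014) in the region near
Z=P[...,2]
q=P[(Z>.034)&(Z<.046)&(P[...,0]>.34)&(P[...,0]<.5)&(P[...,1]>.11)&(P[...,1]<.36)]
print("rim z",np.median(q[:,2]).round(4)); 
for y in (.16,.18,.2,.22): 
    r=q[abs(q[:,1]-y)<.004]; print("y",y,"rim x",np.unique(r[:,0].round(3)))
r=q[(q[:,0]>.39)&(q[:,0]<.42)]; print("rim y mid",np.unique(r[:,1].round(3)))
f=P[(abs(P[...,0]-.41)<.01)&(P[...,1]>.17)&(P[...,1]<.27)&(Z<.03)]; print("floor z",np.median(f[:,2]).round(4))
```

```text
rim z 0.0405
y 0.16 rim x [0.377 0.378 0.379 0.463 0.464 0.465 0.466 0.468 0.469 0.47  0.471]
y 0.18 rim x [0.375 0.376 0.377 0.378 0.379 0.462 0.463 0.464 0.465 0.467 0.468 0.469
 0.47 ]
y 0.2 rim x [0.375 0.376 0.377 0.378 0.461 0.462 0.463 0.464 0.466 0.467 0.468 0.469
 0.47 ]
y 0.22 rim x [0.374 0.375 0.376 0.377 0.462 0.463 0.466 0.467 0.468 0.469]
rim y mid [0.136 0.137 0.138 0.139 0.14 ]
floor z 0.0082
```

Call:
{"fn": "carry_out", "kwargs": {
  "targets": [
    [[0.86,-0.52,0,0,0,0],[0.85,-0.51,0,0,0,0],[0,0,0,0,0,0],[0,0,0.8,0,0,0],[0,0,0.8,0,0,0],[0,0,0.5,0,0,0],[0,0,0,0,0,0],[0,0,0,0,0,0]]
  ]
}}

```text
t: 11.1
eef_pos: [0.4092, 0.2008, 0.0858]
tcp_rot: [2.173, 2.269, -0.0]
wrist_force: [0.3, -0.2, -0.7]
width: 0.142
gripper_force: 39.7
```

Call:
{"fn": "carry_out", "kwargs": {
  "targets": [
    [[0,0,0.5,0,0,0],[0,0,0.5,0,0,0],[0,0,0.5,0,0,0],[0,0,0.5,0,0,0],[0,0,0,0,0,0],[0,0,0,0,0,0]]
  ]
}}

```text
t: 11.7
eef_pos: [0.4094, 0.2021, 0.0265]
tcp_rot: [2.171, 2.27, 0.002]
wrist_force: [-0.3, -0.0, -0.1]
width: 0.14
gripper_force: 39.7
```

Call:
{"fn": "carry_out", "kwargs": {
  "targets": [
    [[0,0,0.06,0,0,0],[0,0,0.03,0,0,0],[0,0,0,0,0,0],[0,0,0,0,0,0]]
  ]
}}

```text
t: 12.1
eef_pos: [0.4088, 0.2023, 0.0231]
tcp_rot: [2.17, 2.271, 0.001]
wrist_force: [-0.4, 0.1, 1.7]
width: 0.143
gripper_force: 39.8
```

Call:
{"fn": "carry_out", "kwargs": {
  "targets": [
    [[0,0,0,0,0,0],[0,0,0,0,0,0],[0,0,0,0,0,0],[0,0,0,0,0,0],[0,0,-0.3,0,0,0],[0,0,-0.5,0,0,0],[0,0,-1,0,0,0],[0,0,-1,0,0,0],[0,0,-1,0,0,0],[0,0,-1,0,0,0],[0,0,-1,0,0,0]]
  ],
  "claw": -0.5
}}

```text
t: 13.2
eef_pos: [0.4085, 0.2019, 0.1987]
tcp_rot: [2.171, 2.271, 0.002]
wrist_force: [-0.1, 1.3, 0.7]
width: 0.252
gripper_force: 0.0
```

Call:
{"fn": "carry_out", "kwargs": {
  "targets": [
    [[-1,0.5,0,0,0,-1],[-1,0.5,0,0,0,-1],[0,0,0,0,0,-1],[0,0,0,0,0,-1],[0,0,0,0,0,-1],[0,0,0,0,0,-1],[0,0,0,0,0,-1],[0,0,0,0,0,-1],[0,0,0,0,0,-1],[0,0,0,0,0,-1],[0,0,0,0,0,-1],[0,0,0,0,0,-1]]
  ],
  "claw": 0
}}

```text
t: 14.4
eef_pos: [0.4437, 0.1449, 0.1973]
tcp_rot: [0.739, 3.053, 0.001]
wrist_force: [0.1, 0.2, -0.1]
width: 0.502
gripper_force: 0.0
```

Run:
```python
from h import *
s=env.sense(); print(s["eef_pos"],s["tcp_rot"],s["width"])
im,d=get_image("top"); save("t2",cv2.resize(im[130:300,180:450],(800,504),interpolation=cv2.INTER_CUBIC)); C=cam("top"); P=pts(C,d)
for c,sz,a,px in handles(C,im,.012,25):
  if abs(px[0]-320)<150: print("px",px.round(),"c mm",np.round(c,1),sz,"ang",a.round(1),"z",np.median(P[int(px[1])-1:int(px[1])+2,int(px[0])-1:int(px[0])+2,2]).round(4))
```

```text
[0.44372033 0.14486661 0.19734544] [7.38952750e-01 3.05313508e+00 7.32265578e-04] 0.5024471666414958
px [352. 101.] c mm [ 832.7 -109.6] [93, 121] ang 92.4 z -0.0007
px [261. 113.] c mm [812.  156.1] [78, 169] ang 90.2 z 0.0651
px [301. 204.] c mm [528.8  34. ] [38, 109] ang 7.5 z 0.0103
px [261. 202.] c mm [531.4 152.1] [17, 88] ang 1.6 z 0.0181
px [357. 232.] c mm [ 447.9 -128. ] [21, 88] ang 5.6 z 0.0094
px [272. 226.] c mm [465.3 111.5] [33, 47] ang 109.1 z 0.0056
px [406. 240.] c mm [ 427.4 -267.9] [20, 87] ang 7.0 z 0.0103
px [379. 246.] c mm [ 409.1 -191.5] [20, 88] ang 173.0 z 0.0115
```

View pics/t2.png

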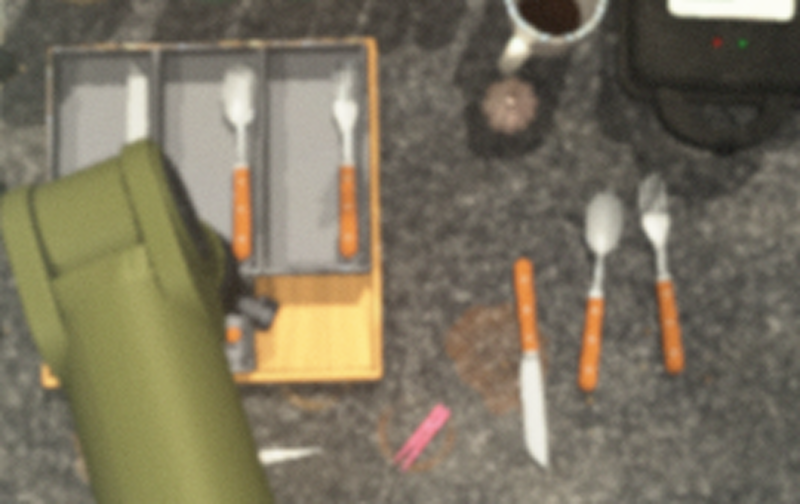

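The arm hides the teaspoon bin in this view, so I'll check that later. The other three pieces haven't moved. The spoon is next.

Call:
{"fn": "carry_out", "kwargs": {
  "targets": [
    [[0,0,0,0,0,-1],[0,0,0,0,0,-1],[0,0,0,0,0,-1],[0,0,0,0,0,-1],[0,0,0,0,0,-0.18],[-0.3,-1,0,0,0,0],[-0.3,-1,0,0,0,0],[-0.3,-1,0,0,0,0],[-0.3,-1,0,0,0,0],[-0.3,-1,0,0,0,0],[0,-1,0,0,0,0],[0,-1,0,0,0,0]]
  ]
}}

```text
t: 15.65
eef_pos: [0.4646, -0.0701, 0.1971]
tcp_rot: [0.183, 3.136, 0.0]
wrist_force: [-0.3, -0.1, -0.8]
width: 0.5
gripper_force: 0.0
```

Call:
{"fn": "carry_out", "kwargs": {
  "targets": [
    [[0.18,-1,0,0,0,0],[0.18,-1,0,0,0,0],[0.18,-1,0,0,0,0],[0.18,-1,0,0,0,0],[0,-0.27,0,0,0,0],[0,0,0,0,0,0],[0,0,1,0,0,0],[0,0,1,0,0,0],[0,0,1,0,0,0],[0,0,1,0,0,0],[0,0,0.5,0,0,0],[0,0,0,0,0,0]]
  ]
}}

```text
t: 16.85
eef_pos: [0.4273, -0.1914, 0.0595]
tcp_rot: [-0.176, -3.131, 0.0]
wrist_force: [-0.4, -0.2, 0.1]
width: 0.501
gripper_force: 0.0
```

Call:
{"fn": "carry_out", "kwargs": {
  "targets": [
    [[0,0,0.6,0,0,0],[0,0,0.6,0,0,0],[0,0,0.42,0,0,0],[0,0,0,0,0,0],[0,0,0,0,0,0]]
  ]
}}

```text
t: 17.35
eef_pos: [0.4296, -0.1931, 0.0139]
tcp_rot: [0.177, 3.136, 0.0]
wrist_force: [-0.2, 0.7, 0.1]
width: 0.503
gripper_force: 0.0
```

Call:
{"fn": "carry_out", "kwargs": {
  "targets": [
    [[0,0,0,0,0,0],[0,0,0,0,0,0],[0,0,0,0,0,0],[0,0,0,0,0,0],[0,0,0,0,0,0],[0,0,0,0,0,0],[0,0,0,0,0,0],[0,0,0,0,0,0]]
  ],
  "claw": -1,
  "grip_force": 50
}}

```text
t: 18.15
eef_pos: [0.4298, -0.1934, 0.0143]
tcp_rot: [0.178, 3.135, 0.001]
wrist_force: [-1.6, 1.8, 6.1]
width: 0.165
gripper_force: 50.5
```

Call:
{"fn": "carry_out", "kwargs": {
  "targets": [
    [[0,0,-0.5,0,0,0],[0,0,-1,0,0,0],[0,0,-1,0,0,0],[0,0,-1,0,0,0],[0,0,-1,0,0,0],[0,0,0,0,0,-0.85],[0,0,0,0,0,-0.85],[-0.5,1,0,0,0,0],[-0.5,1,0,0,0,0],[-0.5,1,0,0,0,0],[-0.5,1,0,0,0,0],[-0.5,1,0,0,0,0]]
  ]
}}

```text
t: 19.35
eef_pos: [0.4989, -0.0397, 0.1485]
tcp_rot: [-0.054, 3.14, 0.001]
wrist_force: [0.2, -0.0, -0.3]
width: 0.169
gripper_force: 49.8
```

Call:
{"fn": "carry_out", "kwargs": {
  "targets": [
    [[-0.4,1,0,0,0,0],[-0.4,1,0,0,0,0],[-0.4,1,0,0,0,0],[-0.4,1,0,0,0,0],[-0.38,1,0,0,0,0],[0,1,0,0,0,0],[0,1,0,0,0,0],[0,0.89,0,0,0,0],[0,0,0,0,0,0],[0,0,0,0,0,0]]
  ]
}}

```text
t: 20.35
eef_pos: [0.5493, 0.198, 0.1483]
tcp_rot: [-0.057, 3.141, -0.001]
wrist_force: [1.6, -1.0, -0.6]
width: 0.166
gripper_force: 49.8
```

Run:
```python
from h import *
s=env.sense(); print(s["eef_pos"],s["tcp_rot"],s["width"],s["joint_pos"])
im,d=get_image("wrist"); save("w3",im); C=cam("wrist",s); P=pts(C,d); np.savez("pics/w3.npz",im=im,P=P)
for zz in (.019,s["eef_pos"][2]-.003):
 for c,sz,a,px in handles(C,im,zz): print("px",px.round(),"c mm",np.round(c,1),sz,"ang",a.round(1),"z",np.median(P[int(px[1])-2:int(px[1])+3,int(px[0])-2:int(px[0])+3,2]).round(4))
```

```text
[0.54933705 0.19804243 0.14825072] [-5.71469669e-02  3.14090373e+00 -8.74223724e-04] 0.16578409939359287 [-1.04669091  0.30445788  0.77632466  1.76214088 -0.22965489  1.1685609
  1.40455924]
px [113.  44.] c mm [435.9  28. ] [12, 69] ang 1.0 z 0.012
px [492.  33.] c mm [417.2 329.2] [10, 53] ang 1.6 z 0.0108
px [311.  22.] c mm [411.7 186. ] [13, 68] ang 92.9 z 0.0181
px [238.  73.] c mm [451.3 126.1] [10, 20] ang 2.6 z 0.0056
px [179.  68.] c mm [451.5  79. ] [11, 11] ang 98.1 z 0.0054
px [313.  70.] c mm [446.5 189.6] [12, 68] ang 92.1 z 0.018
px [318. 198.] c mm [565.8 197.6] [29, 171] ang 1.9 z 0.1439
px [157. 165.] c mm [533.1  51.8] [19, 88] ang 2.2 z 0.019
px [271. 164.] c mm [529.4 153.9] [16, 88] ang 2.1 z 0.019
px [386. 164.] c mm [525.6 255.8] [16, 88] ang 2.5 z 0.0191
px [ 12. 382.] c mm [ 776.3 -132.9] [22, 68] ang 141.2 z 0.0213
px [113.  44.] c mm [459.6 109. ] [6, 35] ang 1.0 z 0.012
px [492.  33.] c mm [449.9 263.9] [5, 27] ang 1.6 z 0.0108
px [311.  22.] c mm [447.1 190.3] [7, 35] ang 92.9 z 0.0181
px [238.  73.] c mm [467.5 159.4] [5, 10] ang 2.6 z 0.0056
px [179.  68.] c mm [467.6 135.2] [6, 6] ang 98.1 z 0.0054
px [313.  70.] c mm [465.  192.1] [6, 35] ang 92.1 z 0.018
px [318. 198.] c mm [526.4 196.2] [15, 88] ang 1.9 z 0.1439
px [157. 165.] c mm [509.6 121.2] [10, 46] ang 2.2 z 0.019
px [271. 164.] c mm [507.6 173.8] [8, 46] ang 2.1 z 0.019
px [386. 164.] c mm [505.7 226.1] [8, 45] ang 2.5 z 0.0191
px [ 12. 382.] c mm [634.7  26.2] [11, 35] ang 141.2 z 0.0213
```

View pics/w3.png

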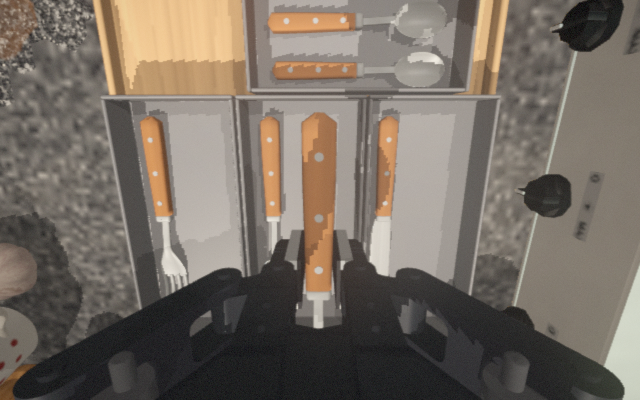

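The wrist view shows the teaspoon lying flat beside its twin (311,22). The held spoon is centred over the free half of its bin (318,198). Lowering it now.

Call:
{"fn": "carry_out", "kwargs": {
  "targets": [
    [[0,0,0.8,0,0,0],[0,0,0.8,0,0,0],[0,0,0.5,0,0,0],[0,0,0.5,0,0,0],[0,0,0.5,0,0,0],[0,0,0.5,0,0,0],[0,0,0.4,0,0,0],[0,0,0.13,0,0,0],[0,0,0,0,0,0],[0,0,0,0,0,0]]
  ]
}}

```text
t: 21.4
eef_pos: [0.55, 0.1977, 0.0244]
tcp_rot: [-0.055, 3.14, 0.0]
wrist_force: [-0.2, 0.5, -1.6]
width: 0.167
gripper_force: 49.7
```

Call:
{"fn": "carry_out", "kwargs": {
  "targets": [
    [[0,0,0,0,0,0],[0,0,0,0,0,0],[0,0,0,0,0,0],[0,0,0,0,0,0],[0,0,-0.3,0,0,0],[0,0,-0.5,0,0,0],[0,0,-1,0,0,0],[0,0,-1,0,0,0],[0,0,-1,0,0,0],[0,0,-1,0,0,0],[0,0,-1,0,0,0],[0,0,0,0,0,0]]
  ],
  "claw": -0.42
}}

```text
t: 22.6
eef_pos: [0.5525, 0.198, 0.2042]
tcp_rot: [-0.054, 3.133, 0.008]
wrist_force: [0.7, 0.6, -0.0]
width: 0.29
gripper_force: 0.0
```

Call:
{"fn": "carry_out", "kwargs": {
  "targets": [
    [[0,0,0,0,0,-0.94],[0.35,-1,0,0,0,0],[0.35,-1,0,0,0,0],[0.35,-1,0,0,0,0],[0.35,-1,0,0,0,0],[0.35,-1,0,0,0,0],[0.35,-1,0,0,0,0],[0.35,-1,0,0,0,0],[0.35,-1,0,0,0,0],[0.35,-1,0,0,0,0],[0.35,-1,0,0,0,0],[0.35,-1,0,0,0,0]]
  ],
  "claw": 0
}}

```text
t: 23.8
eef_pos: [0.4726, -0.145, 0.1985]
tcp_rot: [-0.183, 3.136, 0.002]
wrist_force: [0.4, 0.2, 0.9]
width: 0.501
gripper_force: 0.0
```

Call:
{"fn": "carry_out", "kwargs": {
  "targets": [
    [[0.34,-1,0,0,0,0],[0.34,-1,0,0,0,0],[0.34,-1,0,0,0,0],[0.33,-0.9,0,0,0,0],[0,0,0,0,0,0],[0,0,0,0,0,0]]
  ]
}}

```text
t: 24.4
eef_pos: [0.4462, -0.265, 0.1983]
tcp_rot: [-0.18, 3.136, 0.001]
wrist_force: [0.5, -0.1, 0.6]
width: 0.499
gripper_force: 0.0
```

Run:
```python
from h import *
s=env.sense(); print(s["eef_pos"],s["tcp_rot"],s["width"],s["joint_pos"])
im,d=get_image("wrist"); C=cam("wrist",s); 
for c,sz,a,px in handles(C,im,.010): print("px",px.round(),"c mm",np.round(c,1),sz,"ang",a.round(1))
```

```text
[ 0.44619811 -0.26501172  0.19827707] [-1.79888869e-01  3.13642303e+00  7.99553900e-04] 0.49937774498899823 [-0.60211816  0.10911782  1.16507534  1.86368262 -0.1065629   1.23674856
  2.28125561]
px [320. 157.] c mm [ 425.4 -267. ] [16, 88] ang 6.5
px [560. 223.] c mm [483.3  17.2] [19, 223] ang 2.3
px [441. 189.] c mm [ 443.8 -128.7] [18, 88] ang 5.2
px [607. 220.] c mm [457.2  68.5] [21, 26] ang 56.7
px [580. 275.] c mm [531.2  62.9] [3, 72] ang 1.9
```

Call:
{"fn": "carry_out", "kwargs": {
  "targets": [
    [[0,0,0.8,0,0,0],[0,0,0.8,0,0,0],[0,0,0.8,0,0,0],[0,0,0.8,0,0,0],[0,0,0.8,0,0,0],[0,0,0.6,0,0,0],[0,0,0,0,0,0]]
  ]
}}

```text
t: 25.15
eef_pos: [0.4457, -0.2618, 0.058]
tcp_rot: [0.187, -3.132, -0.004]
wrist_force: [-0.7, 0.3, 0.3]
width: 0.499
gripper_force: 0.0
```

Run:
```python
from h import *
s=env.sense(); print(s["eef_pos"],s["tcp_rot"],s["joint_pos"])
```

```text
[ 0.44565481 -0.26180849  0.05803103] [ 0.18717551 -3.13170218 -0.0039466 ] [-0.42166882  0.35678832  1.03926246  2.003531   -0.36799381  0.98876174
  2.48934406]
```

Call:
{"fn": "carry_out", "kwargs": {
  "targets": [
    [[0,0,0.5,0,0,0],[0,0,0.5,0,0,0],[0,0,0.5,0,0,0],[0,0,0,0,0,0],[0,0,0,0,0,0]]
  ]
}}

```text
t: 25.65
eef_pos: [0.4464, -0.2647, 0.0149]
tcp_rot: [0.183, -3.135, 0.0]
wrist_force: [-0.2, 0.5, -0.5]
width: 0.502
gripper_force: 0.0
```

Call:
{"fn": "carry_out", "kwargs": {
  "targets": [
    [[0,0,0,0,0,0],[0,0,0,0,0,0],[0,0,0,0,0,0],[0,0,0,0,0,0],[0,0,0,0,0,0],[0,0,0,0,0,0],[0,0,0,0,0,0],[0,0,0,0,0,0]]
  ],
  "claw": -1
}}

```text
t: 26.45
eef_pos: [0.4473, -0.2649, 0.016]
tcp_rot: [-0.183, 3.135, -0.0]
wrist_force: [-0.8, -0.1, 6.2]
width: 0.162
gripper_force: 50.0
```

Call:
{"fn": "carry_out", "kwargs": {
  "targets": [
    [[0,0,-0.5,0,0,0],[0,0,-1,0,0,0],[0,0,-1,0,0,0],[0,0,-1,0,0,0],[0,0,-1,0,0,0],[0,0,0,0,0,0.86]]
  ]
}}

```text
t: 27.05
eef_pos: [0.4488, -0.2661, 0.1545]
tcp_rot: [-0.063, 3.134, -0.002]
wrist_force: [0.2, -0.0, -1.0]
width: 0.167
gripper_force: 49.2
```

Run:
```python
from h import *
s=env.sense(); print(s["eef_pos"],s["tcp_rot"],s["joint_pos"])
```

```text
[ 0.44882694 -0.26611159  0.15450909] [-6.26133802e-02  3.13361137e+00 -1.69331760e-03] [-0.5623915   0.19323373  1.16036906  1.91522266 -0.19787276  1.14910682
  2.2824934 ]
```

Call:
{"fn": "carry_out", "kwargs": {
  "targets": [
    [[-0.5,1,0,0,0,0],[-0.5,1,0,0,0,0],[-0.5,1,0,0,0,0],[-0.5,1,0,0,0,0],[-0.3,1,0,0,0,0],[-0.3,1,0,0,0,0],[-0.3,1,0,0,0,0],[-0.3,1,0,0,0,0],[-0.3,1,0,0,0,0],[-0.3,1,0,0,0,0],[-0.23,1,0,0,0,0],[0,0.86,0,0,0,0]]
  ]
}}

```text
t: 28.25
eef_pos: [0.5531, 0.0978, 0.1509]
tcp_rot: [-0.067, 3.14, -0.0]
wrist_force: [-0.1, 0.1, -1.4]
width: 0.163
gripper_force: 49.2
```

Call:
{"fn": "carry_out", "kwargs": {
  "targets": [
    [[0,0,0,0,0,0],[0,0,0,0,0,0]]
  ]
}}

```text
t: 28.45
eef_pos: [0.5525, 0.0962, 0.1506]
tcp_rot: [-0.068, 3.141, -0.001]
wrist_force: [0.0, -0.2, -0.8]
width: 0.163
gripper_force: 49.3
```

Run:
```python
from h import *
s=env.sense(); print(s["eef_pos"],s["tcp_rot"],s["width"],s["joint_pos"])
im,d=get_image("wrist"); save("w4",im); C=cam("wrist",s); P=pts(C,d)
for zz in (.019,s["eef_pos"][2]-.004):
 for c,sz,a,px in handles(C,im,zz): 
  if 80<=max(sz)<=95: print("px",px.round(),"c mm",np.round(c,1),sz,"ang",a.round(1),"z",np.median(P[int(px[1])-2:int(px[1])+3,int(px[0])-2:int(px[0])+3,2]).round(4))
```

```text
[0.55245395 0.09615416 0.15060762] [-6.78512273e-02  3.14071444e+00 -9.55799486e-04] 0.16282418846147934 [-1.05104459  0.2870059   0.96873272  1.82003138 -0.25573967  1.16789703
  1.61418666]
px [68. 54.] c mm [ 447.8 -115.4] [21, 83] ang 5.1 z 0.0101
px [269. 164.] c mm [532.8  49.3] [16, 88] ang 2.0 z 0.0192
px [383. 165.] c mm [529.2 152.6] [16, 88] ang 2.2 z 0.0192
px [430. 165.] c mm [527.4 194. ] [17, 88] ang 1.7 z 0.019
px [499. 167.] c mm [525.6 257.1] [12, 88] ang 1.9 z 0.0189
px [318. 198.] c mm [529.8  93.9] [15, 88] ang 2.4 z 0.1446
```

View pics/w4.png

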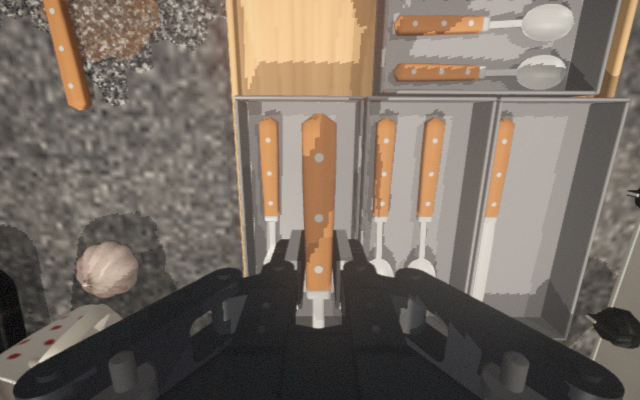

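The wrist view shows the spoon lying in its bin at (430,165). The fork is over the free half of the fork bin (318,198). Lowering it and letting go.

Call:
{"fn": "carry_out", "kwargs": {
  "targets": [
    [[0,-0.05,0.8,0,0,0],[0,0,0.8,0,0,0],[0,0,0.5,0,0,0],[0,0,0.5,0,0,0],[0,0,0.5,0,0,0],[0,0,0.5,0,0,0],[0,0,0.4,0,0,0],[0,0,0.15,0,0,0],[0,0,0,0,0,0],[0,0,0,0,0,0]]
  ]
}}

```text
t: 29.5
eef_pos: [0.5531, 0.0945, 0.0259]
tcp_rot: [-0.066, 3.14, 0.0]
wrist_force: [0.7, 0.0, -1.0]
width: 0.167
gripper_force: 49.3
```

Call:
{"fn": "carry_out", "kwargs": {
  "targets": [
    [[0,0,0,0,0,0],[0,0,0,0,0,0],[0,0,0,0,0,0],[0,0,0,0,0,0],[0,0,-0.3,0,0,0],[0,0,-0.5,0,0,0],[0,0,-1,0,0,0],[0,0,-1,0,0,0],[0,0,-1,0,0,0],[0,0,-1,0,0,0],[0,0,-1,0,0,0],[0,0,0,0,0,0]]
  ],
  "claw": -0.42
}}

```text
t: 30.7
eef_pos: [0.5556, 0.0944, 0.2052]
tcp_rot: [-0.065, 3.133, 0.006]
wrist_force: [-0.2, 0.9, 0.6]
width: 0.289
gripper_force: 0.0
```

Call:
{"fn": "carry_out", "kwargs": {
  "targets": [
    [[0,0,0,0,0,1],[0,0,0,0,0,1],[0,0,0,0,0,1],[0,0,0,0,0,1],[0,0,0,0,0,1],[0,0,0,0,0,1],[0,0,0,0,0,1],[0,0,0,0,0,1],[0,0,0,0,0,1],[0,0,0,0,0,1],[0,0,0,0,0,1],[0,0,0,0,0,1]]
  ],
  "claw": 0
}}

```text
t: 31.9
eef_pos: [0.5525, 0.0943, 0.2]
tcp_rot: [-1.519, -2.75, -0.0]
wrist_force: [-0.5, 0.7, 0.6]
width: 0.504
gripper_force: 0.0
```

Call:
{"fn": "carry_out", "kwargs": {
  "targets": [
    [[0,0,0,0,0,1],[0,0,0,0,0,1],[0,0,0,0,0,1],[0,0,0,0,0,1],[0,0,0,0,0,1],[0,0,0,0,0,1],[0,0,0,0,0,1],[0,0,0,0,0,1],[0,0,0,0,0,1],[0,0,0,0,0,1],[0,0,0,0,0,1],[0,0,0,0,0,1]]
  ]
}}

```text
t: 33.1
eef_pos: [0.5525, 0.0943, 0.2]
tcp_rot: [-2.69, -1.622, -0.0]
wrist_force: [1.1, 0.2, -0.8]
width: 0.498
gripper_force: 0.0
```

Call:
{"fn": "carry_out", "kwargs": {
  "targets": [
    [[0,0,0,0,0,1],[0,0,0,0,0,1],[0,0,0,0,0,1],[0,0,0,0,0,1],[0,0,0,0,0,1],[0,0,0,0,0,1],[0,0,0,0,0,1],[0,0,0,0,0,1],[0,0,0,0,0,1],[0,0,0,0,0,1],[0,0,0,0,0,1],[0,0,0,0,0,0.44]]
  ]
}}

```text
t: 34.3
eef_pos: [0.5525, 0.0943, 0.2]
tcp_rot: [-3.138, -0.138, 0.0]
wrist_force: [0.6, 0.6, 0.4]
width: 0.503
gripper_force: 0.0
```

Run:
```python
from h import *
s=env.sense(); A=R.from_rotvec(s["tcp_rot"]).as_matrix(); d=np.array([.4219,-.1305,s["eef_pos"][2]])-s["eef_pos"]
print(s["eef_pos"],s["joint_pos"],"psi",np.degrees(np.arctan2(A[1,1],A[0,1])),"delta units",A.T@d/.03)
```

```text
[0.55248775 0.09429929 0.19998308] [-1.24364098  0.31796245  1.22614252  1.7667636  -0.31281511  1.27817246
 -1.42427976] psi -84.97832249684619 delta units [-4.99212618e+00  7.08352417e+00 -2.86280122e-03]
```

Call:
{"fn": "carry_out", "kwargs": {
  "targets": [
    [[-0.6,0.9,0,0,0,0],[-0.6,0.9,0,0,0,0],[-0.6,0.9,0,0,0,0]]
  ]
}}

```text
t: 34.6
eef_pos: [0.5056, 0.0075, 0.1996]
tcp_rot: [3.137, 0.142, -0.0]
wrist_force: [-0.5, -0.2, 0.5]
width: 0.5
gripper_force: 0.0
```

Run:
```python
from h import *
s=env.sense(); print(s["eef_pos"],s["joint_pos"])
```

```text
[0.5056336  0.0074819  0.19961986] [-1.25335298  0.04180331  1.22931873  1.89220628 -0.04046801  1.2358702
 -1.49131896]
```

Call:
{"fn": "carry_out", "kwargs": {
  "targets": [
    [[-0.6,0.88,0,0,0,0],[-0.6,0.88,0,0,0,0],[-0.6,0.88,0,0,0,0],[0,0,0,0,0,0]]
  ]
}}

```text
t: 35.0
eef_pos: [0.4579, -0.0789, 0.1994]
tcp_rot: [-3.134, -0.132, 0.0]
wrist_force: [-0.3, 0.2, 1.2]
width: 0.503
gripper_force: 0.0
```

Run:
```python
from h import *
s=env.sense(); print(s["eef_pos"],s["joint_pos"])
```

```text
[ 0.45790599 -0.07891684  0.19944891] [-1.16419202 -0.24341389  1.16441851  1.97895779  0.22936534  1.26854124
 -1.56670632]
```

Call:
{"fn": "carry_out", "kwargs": {
  "targets": [
    [[0,0,0.8,0,0,0],[0,0,0.8,0,0,0],[0,0,0.8,0,0,0],[0,0,0.8,0,0,0],[0,0,0,0,0,0]]
  ]
}}

```text
t: 35.5
eef_pos: [0.4572, -0.075, 0.1012]
tcp_rot: [3.135, 0.141, -0.01]
wrist_force: [-0.4, 0.4, -0.6]
width: 0.501
gripper_force: 0.0
```

```bash
cat > st.py <<'E'
import sys
from h import *
s=env.sense(); A=R.from_rotvec(s["tcp_rot"]).as_matrix(); print(s["eef_pos"].round(4),s["joint_pos"].round(3),"psi",np.degrees(np.arctan2(A[1,1],A[0,1])).round(2))
if len(sys.argv)>1:
    d=np.array([float(sys.argv[1]),float(sys.argv[2]),s["eef_pos"][2]])-s["eef_pos"]; print("delta units",(A.T@d/.03).round(2))
E
python3 st.py .4219 -.1305
```

```text
[ 0.4572 -0.075   0.1012] [-1.062  0.078  1.219  2.092 -0.08   1.03  -1.284] psi -84.86
delta units [-1.34  1.74  0.01]
```

Call:
{"fn": "carry_out", "kwargs": {
  "targets": [
    [[-0.35,0.44,0,0,0,0],[-0.35,0.44,0,0,0,0],[-0.35,0.43,0,0,0,0],[-0.34,0.43,0,0,0,0],[0,0,0,0,0,0],[0,0,0,0,0,0]]
  ]
}}

```text
t: 36.1
eef_pos: [0.4238, -0.1301, 0.1046]
tcp_rot: [-3.137, -0.142, -0.004]
wrist_force: [0.3, -0.4, -0.3]
width: 0.503
gripper_force: 0.0
```

```bash
python3 st.py .4219 -.1305
python3 - <<'E'
from h import *
s=env.sense(); im,d=get_image("wrist"); C=cam("wrist",s); save("w5",im)
for c,sz,a,px in handles(C,im,.010): print("px",px.round(),"c mm",np.round(c,1),sz,"ang",a.round(1))
E
```

```text
[ 0.4238 -0.1301  0.1046] [-0.995 -0.089  1.221  2.137  0.095  1.035 -1.305] psi -84.83
delta units [-0.07  0.01 -0.  ]
px [13. 51.] c mm [516.8  90.4] [22, 63] ang 175.8
px [62. 47.] c mm [519.7  58.1] [9, 62] ang 2.2
px [126. 116.] c mm [463.3  16.5] [10, 182] ang 2.2
px [315. 173.] c mm [ 445.1 -126.6] [16, 89] ang 5.0
```

Call:
{"fn": "carry_out", "kwargs": {
  "targets": [
    [[0,0,0.6,0,0,0],[0,0,0.6,0,0,0],[0,0,0.6,0,0,0],[0,0,0.5,0,0,0],[0,0,0.4,0,0,0],[0,0,0.2,0,0,0],[0,0,0,0,0,0],[0,0,0,0,0,0]]
  ]
}}

```text
t: 36.95
eef_pos: [0.4235, -0.1305, 0.0171]
tcp_rot: [3.138, 0.143, 0.001]
wrist_force: [-0.2, 0.3, -0.6]
width: 0.501
gripper_force: 0.0
```

```bash
python3 st.py .4225 -.1295
```

```text
[ 0.4235 -0.1305  0.0171] [-0.796  0.253  1.128  2.205 -0.306  0.849 -0.955] psi -84.77
delta units [-0.03 -0.03 -0.  ]
```

Call:
{"fn": "carry_out", "kwargs": {
  "targets": [
    [[0,0,0.1,0,0,0],[0,0,0,0,0,0],[0,0,0,0,0,0]]
  ]
}}

```text
t: 37.25
eef_pos: [0.4231, -0.1304, 0.014]
tcp_rot: [-3.138, -0.143, -0.001]
wrist_force: [-0.5, -0.2, -0.7]
width: 0.499
gripper_force: 0.0
```

Call:
{"fn": "carry_out", "kwargs": {
  "targets": [
    [[0,0,0,0,0,0],[0,0,0,0,0,0],[0,0,0,0,0,0],[0,0,0,0,0,0],[0,0,0,0,0,0],[0,0,0,0,0,0],[0,0,0,0,0,0],[0,0,0,0,0,0]]
  ],
  "claw": -1
}}

```text
t: 38.05
eef_pos: [0.4231, -0.1305, 0.0141]
tcp_rot: [-3.138, -0.143, -0.0]
wrist_force: [-1.9, 0.9, 6.0]
width: 0.166
gripper_force: 50.4
```

Call:
{"fn": "carry_out", "kwargs": {
  "targets": [
    [[0,0,-0.4,0,0,0],[0,0,-0.6,0,0,0],[0,0,-0.8,0,0,0],[0,0,-0.8,0,0,0],[0,0,-0.4,0,0,0],[0,0,0,0,0,0]]
  ]
}}

```text
t: 38.65
eef_pos: [0.4243, -0.1303, 0.105]
tcp_rot: [-3.136, -0.143, -0.007]
wrist_force: [0.5, -0.3, -0.9]
width: 0.168
gripper_force: 49.7
```

```bash
python3 st.py .5 .1
```

```text
[ 0.4243 -0.1303  0.105 ] [-0.944 -0.078  1.174  2.137  0.08   1.033 -1.291] psi -84.77
delta units [ 3.21 -7.41  0.03]
```

Call:
{"fn": "carry_out", "kwargs": {
  "targets": [
    [[0.7,0,-0.2,0,0,0],[0.7,0,-0.4,0,0,0],[0.7,0,-0.4,0,0,0],[0.7,0,-0.4,0,0,0],[0.6,0,0,0,0,0],[0,0,0,0,0,-1],[0,0,0,0,0,-1],[0,0,0,0,0,-1],[0,0,0,0,0,-1],[0,0,0,0,0,-1],[0,0,0,0,0,-1],[0,0,0,0,0,0]]
  ]
}}

```text
t: 39.85
eef_pos: [0.5238, -0.1213, 0.1442]
tcp_rot: [-2.994, -0.95, 0.003]
wrist_force: [0.1, -0.5, -0.8]
width: 0.169
gripper_force: 49.7
```

```bash
python3 st.py
```

```text
[ 0.5238 -0.1213  0.1442] [-0.725  0.241  1.023  1.881 -0.225  1.145 -0.576] psi -54.8
```

Joints are comfortable. Now the rest of the turn: 147.1°, or 29.4 units.

Call:
{"fn": "carry_out", "kwargs": {
  "targets": [
    [[0,0,0,0,0,-1],[0,0,0,0,0,-1],[0,0,0,0,0,-1],[0,0,0,0,0,-1],[0,0,0,0,0,-1],[0,0,0,0,0,-1],[0,0,0,0,0,-1],[0,0,0,0,0,-1],[0,0,0,0,0,-1],[0,0,0,0,0,-1],[0,0,0,0,0,-1],[0,0,0,0,0,-1]]
  ]
}}

```text
t: 41.05
eef_pos: [0.524, -0.1213, 0.1445]
tcp_rot: [-2.116, -2.32, 0.002]
wrist_force: [-0.1, 0.0, 0.3]
width: 0.165
gripper_force: 49.7
```

Call:
{"fn": "carry_out", "kwargs": {
  "targets": [
    [[0,0,0,0,0,-1],[0,0,0,0,0,-1],[0,0,0,0,0,-1],[0,0,0,0,0,-1],[0,0,0,0,0,-1],[0,0,0,0,0,-1],[0,0,0,0,0,-1],[0,0,0,0,0,-1],[0,0,0,0,0,-1],[0,0,0,0,0,-1],[0,0,0,0,0,-1],[0,0,0,0,0,-1]]
  ]
}}

```text
t: 42.25
eef_pos: [0.5239, -0.1213, 0.1444]
tcp_rot: [-0.672, -3.067, 0.001]
wrist_force: [0.5, -0.3, -0.9]
width: 0.169
gripper_force: 49.7
```

Call:
{"fn": "carry_out", "kwargs": {
  "targets": [
    [[0,0,0,0,0,-1],[0,0,0,0,0,-1],[0,0,0,0,0,-1],[0,0,0,0,0,-1],[0,0,0,0,0,-1],[0,0,0,0,0,-0.4],[0,0,0,0,0,0]]
  ]
}}

```text
t: 42.95
eef_pos: [0.524, -0.1213, 0.1445]
tcp_rot: [0.057, -3.139, -0.0]
wrist_force: [0.7, -0.5, -1.3]
width: 0.166
gripper_force: 49.7
```

```bash
python3 st.py .5433 .2995
```

```text
[ 0.524  -0.1213  0.1445] [-0.429  0.177  0.671  1.873 -0.121  1.134  1.892] psi 92.09
delta units [-1.15 13.99  0.  ]
```

Call:
{"fn": "carry_out", "kwargs": {
  "targets": [
    [[-0.1,1,0,0,0,0],[-0.1,1,0,0,0,0],[-0.1,1,0,0,0,0],[-0.1,1,0,0,0,0],[-0.1,1,0,0,0,0],[-0.1,1,0,0,0,0],[-0.1,1,0,0,0,0],[-0.1,1,0,0,0,0],[-0.1,1,0,0,0,0],[-0.1,1,0,0,0,0],[-0.1,1,0,0,0,0],[-0.05,1,0,0,0,0]]
  ]
}}

```text
t: 44.15
eef_pos: [0.5449, 0.2408, 0.1447]
tcp_rot: [0.056, -3.14, 0.001]
wrist_force: [0.4, 0.2, -1.9]
width: 0.168
gripper_force: 49.7
```

Call:
{"fn": "carry_out", "kwargs": {
  "targets": [
    [[0,1,0,0,0,0],[0,1,0,0,0,0],[0,0,0,0,0,0],[0,0,0,0,0,0]]
  ]
}}

```text
t: 44.55
eef_pos: [0.5422, 0.3003, 0.1445]
tcp_rot: [0.061, -3.14, 0.002]
wrist_force: [-0.2, -0.9, -0.8]
width: 0.166
gripper_force: 49.7
```

```bash
python3 st.py .543 .300
python3 - <<'E'
from h import *
s=env.sense(); im,d=get_image("wrist"); save("w6",im); C=cam("wrist",s); P=pts(C,d)
for zz in (.019,s["eef_pos"][2]-.004):
 for c,sz,a,px in handles(C,im,zz): 
  if 80<=max(sz)<=95: print("px",px.round(),"c mm",np.round(c,1),sz,"ang",a.round(1),"z",np.median(P[int(px[1])-2:int(px[1])+3,int(px[0])-2:int(px[0])+3,2]).round(4))
E
```

```text
[0.5422 0.3003 0.1445] [-0.881  0.335  0.405  1.664 -0.14   1.174  1.168] psi 92.21
delta units [-0.03 -0.01 -0.  ]
px [ 42. 169.] c mm [533.   53.8] [22, 90] ang 2.0 z 0.0192
px [ 90. 168.] c mm [530.9  96.6] [21, 89] ang 1.9 z 0.019
px [157. 169.] c mm [529.  155.7] [19, 90] ang 2.1 z 0.0194
px [204. 168.] c mm [526.9 197.7] [17, 89] ang 1.7 z 0.0195
px [272. 169.] c mm [525.5 257.8] [16, 89] ang 2.2 z 0.0191
px [318. 201.] c mm [521.1 298. ] [15, 89] ang 2.6 z 0.1403
```

View pics/w6.png

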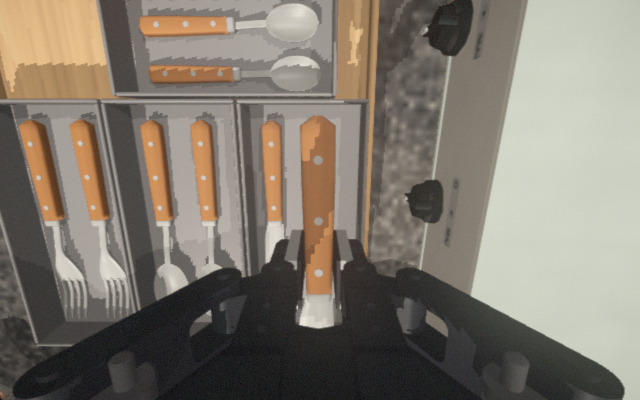

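The wrist view shows the fork, spoon and teaspoon each lying beside their twins, and the knife over its free space (318,201). Lowering and releasing it.

Call:
{"fn": "carry_out", "kwargs": {
  "targets": [
    [[0,0.06,0.8,0,0,0],[0,0,0.8,0,0,0],[0,0,0.5,0,0,0],[0,0,0.5,0,0,0],[0,0,0.5,0,0,0],[0,0,0.5,0,0,0],[0,0,0.3,0,0,0],[0,0,0.1,0,0,0],[0,0,0,0,0,0],[0,0,0,0,0,0]]
  ]
}}

```text
t: 45.6
eef_pos: [0.5433, 0.3018, 0.0264]
tcp_rot: [-0.06, 3.14, 0.001]
wrist_force: [0.4, 0.4, -0.3]
width: 0.165
gripper_force: 49.7
```

Call:
{"fn": "carry_out", "kwargs": {
  "targets": [
    [[0,0,0,0,0,0],[0,0,0,0,0,0],[0,0,0,0,0,0],[0,0,0,0,0,0],[0,0,-0.3,0,0,0],[0,0,-0.5,0,0,0],[0,0,-1,0,0,0],[0,0,-1,0,0,0],[0,0,-1,0,0,0],[0,0,-1,0,0,0],[0,0,-1,0,0,0],[0,0,0,0,0,0]]
  ],
  "claw": -0.42
}}

```text
t: 46.8
eef_pos: [0.5456, 0.3027, 0.2067]
tcp_rot: [-0.06, 3.132, 0.009]
wrist_force: [0.4, 0.1, -0.2]
width: 0.288
gripper_force: 0.0
```

Run:
```python
from h import *
s=env.sense(); im,d=get_image("wrist"); save("w7",im); C=cam("wrist",s); P=pts(C,d); print(s["eef_pos"],s["width"],s["t"])
for c,sz,a,px in handles(C,im,.019): 
  if 60<=max(sz)<=95: print("px",px.round(),"c mm",np.round(c,1),sz,"ang",a.round(1),"z",np.median(P[int(px[1])-2:int(px[1])+3,int(px[0])-2:int(px[0])+3,2]).round(4))
```

```text
[0.54556245 0.30266015 0.20667112] 0.28816757998942694 46.8
px [64. 61.] c mm [426.6  58.9] [75, 86] ang 42.1 z 0.0052
px [205.  38.] c mm [411.  187.1] [14, 69] ang 92.8 z 0.0183
px [210.  77.] c mm [446.4 190.7] [13, 67] ang 92.3 z 0.0182
px [ 87. 155.] c mm [533.   52.8] [21, 89] ang 2.1 z 0.0191
px [127. 154.] c mm [530.3  95.3] [19, 89] ang 2.0 z 0.0192
px [182. 155.] c mm [529.2 155. ] [18, 89] ang 2.0 z 0.0192
px [222. 155.] c mm [527.  197.2] [17, 88] ang 1.6 z 0.0191
px [277. 155.] c mm [525.3 257.1] [16, 89] ang 2.1 z 0.0191
px [316. 153.] c mm [522.1 299.3] [15, 88] ang 2.8 z 0.0191
px [  7. 347.] c mm [790.5 -92.8] [23, 60] ang 160.9 z 0.0119
```

View pics/w7.png

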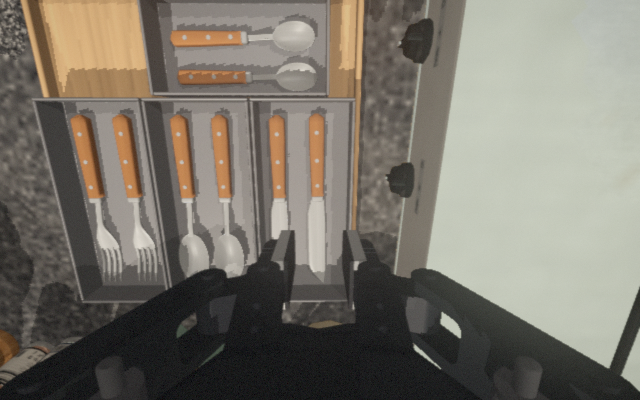

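All four pieces lie flat beside their twins: teaspoon (205,38), fork (127,154), spoon (222,155) and knife (316,153). Their handle tops are level with the fixed pieces and the gripper is clear, so I'm handing in.

```bash
python3 -c "
from bench import job
print(job.close_job())"
```

```text
the job is handed in; nothing more can be done
None
```

All four pieces are in their bins, face up and handles matching the pieces already there, let go with the gripper clear; the job was handed in at about 47 s, and no verdict came back.

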